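# Firmness check on a sealed butter carton

### The arm

A 7-joint arm with a two-finger parallel gripper is mounted at the origin on the work surface. World frame = base frame: x ahead of the robot, y to its left, z up, the work surface at z = 0. Lengths are in m, angles in rad, forces in N, time in s.
With the tool pointing down it reaches from about 0.4 to 0.85 m from the base axis. Payload 4.5 kg.
Tool frame: the origin (TCP) lies where the fingers leave the gripper's body, on its centre line; the fingertips stand 64 mm ahead of it and the grasp point (between the pads) lies 45 mm ahead of it; z points along the fingers, y is the line along which they close (so a half turn about z gives the same grasp; the last joint's range is limited). The gripper opens to 88 mm and grips with 3 to 60 N. Pads are 18 mm wide; open, the fingers measure 123 mm over their backs; the gripper's body (75 mm by 187 mm) begins 45 mm behind the grasp point.
Start: joints at [1.356, 0.689, -0.195, 1.565, 0.157, 0.902, -0.215], TCP at [0.154, -0.606, 0.303] pointing down, gripper open.
Joint ranges: [-3.01, 3.01], [-0.46, 2.08], [-1.47, 1.51], [0.13, 2.56], [-1, 4.14], [0.04, 2.09], [-2.66, 2.66]. Speed limits (rad/s): [2.57, 2.57, 3.14, 3.14, 3.14, 3.14, 3.14].

### API

Orientations are given as a unit quaternion [x, y, z, w].
In Python, from plant import r gives the robot as it stands.
- The arm moves only by the tool play_rows, never from a script. Its arguments are lists of equal length, an entry for each row: "translation": the shift along the tool's x, y, z in m, a list of three; "delta_rot": the turn, a rotation vector about the tool's x, y, z in degrees, a list of three; "grip": the opening, from -1 (shut) to 1 (fully open). In form: {"translation": [[x, y, z], ...], "delta_rot": [[rx, ry, rz], ...], "grip": [grip, ...]}. A call has 1 to 20 rows; each row shifts and turns the commanded pose from where the row before left it, along the tool's axes as they then stand; what a row does not reach is not made up. A row lasts 1/8 s, in which the tool goes at most 62.5 mm and 10.7 degrees, less where a joint would pass 70% of its speed; a pose out of reach is approached as far as the arm can. A call with a gripper value outside its range is refused whole. The fingers move at their own pace and stop on an object; "squeeze" is the grip in N (left out, the last holds). Time passes only in rows, so rows that do not move let the fingers close. It gives the time, the measured TCP pose, the force, the opening and the grip force at its end, in the units of the state.
- r.get_state(): the state, without advancing time (a new reading comes with each control period).
- r.snapshot(name): name is "side" or "top"; returns the picture (480x640x3 uint8, blue, green, red); there is no depth.
- r.get_calibration(name): a dict with "intrinsics" (3x3 intrinsics, pixels), "eye" and "rotation" of the camera in the world. Camera axes: x right, y up, looking along -z (the intrinsics and any distortion apply to the point x, -y, -z); pixel columns grow to the right and rows downward; lengths in m; the calibration is good to about 2 mm. A picture is of the moment at which its call begins. get_calibration takes no time and is no camera call.
- r.finish_job(): hands the job in; it is judged then, once.
Trained networks look in the newest picture that a camera, given by its name, has taken for a name from the list of things; names that differ only in an ending like _2 or _b are one class to them, and where a whole thing is asked for, a point or a joint stands for the part that bears it (a point fixed in the world has none). Each returns a list of dicts, best first, with "confidence" (0 to 1); they miss things now and then, are a little off and sometimes report something else, mostly with a low value. They report only what shows in the picture. A call takes as long as a camera call. They do not tell look-alikes from the thing itself.
- r.look_for(camera, target): "point" ([x, y, z] in m, in world coordinates, good to about 4 mm: the middle of the surface that is visible of it).
- r.silhouettes(camera, target): "pixels" (480x640 bool, what is visible of it).
The state is a dict: "clock": time; "q": joint angles; "qd": joint speeds; "joint_torque": joint torques, N m; "tool_pos": TCP position; "eef_rot": TCP orientation; "contact_force": force on the tool from outside, world axes, zero at the start; "moment": the same for the moment, N m; "opening": opening from 0.0 (shut) to 1.0 (fully open); "finger_force": force on a finger pad.
Only numpy, scipy, OpenCV 4.12 (cv2) and the standard library are available. Lean on these libraries where they do the work, as an engineer would, in place of code of your own. Each camera call takes 0.05 s, during which the arm holds its last target. There are 200 camera calls.

### The job

Take the butter carton with the blue dot out of the sealer's catch tray and lay it flat in the blue tote, dot up, without dropping it. Then lift the orange firmness gauge out of its stand and hold it upright with its tip gently on the blue dot, the sprung tip pushed about half way in (a light push of about 3 to 4 N); finish like that, still gripping the gauge and holding it there. Leave the plain carton and the kitchenware where they are.

Things in the scene. Friction and masses are not known exactly. Their poses are not given: they have to be found in the camera images.
- sample: sealed butter carton with the blue dot, about 0.2 kg, pale yellow with yellow end bands: 110 (its x) x 50 (its y) x 40 mm high. Origin at the centre of its underside, z up. Starts lying dot up in the catch tray, on one side or the other; grasp it across its 50 mm width.
- dot (a point): centre of the round blue dot, 20 mm across, on the carton's top face, 28 mm from the carton's middle along the carton's +x, 40 mm above its underside.
- plain: the other carton in the tray, same size, without a dot: leave it. Origin at the centre of its underside; x along its 110 mm length.
- sealer: steel carton sealer with aluminium catch tray, one fixed piece. Origin on the table under the tray's centre. Tray 200 (x) x 260 (y) mm outside, walls 18 mm high, 5 mm thick, floor 5 mm thick. Housing 260 x 340 mm, 130 mm high (buttons to 146), starts 165 mm from the origin along +x. Cartons lie about 65 mm either side of the origin along y, length roughly along x.
- tote: blue open tote, fixed to the table: 200 (x) x 220 (y) x 45 mm high, walls and floor 5 mm thick. Origin at the centre of its underside.
- tote_in (a point): centre of the tote's inner floor, 5 mm above the table; its axes are the tote's.
- stand: black gauge stand, fixed: 75 x 75 x 65 mm high, with a square 17 mm hole 55 mm deep in the middle of its top. Origin at the centre of its underside.
- gauge: orange firmness gauge, 0.17 kg: square housing 28 x 28 x 65 mm tall, screens on two sides; below it a steel tube 12 mm across, 28 mm long, then the sprung tip (to 48 mm below). Origin: centre of the housing's underside, z up, x and y square to its flat sides. Starts upright, housing resting on the stand, tube in the hole; lifts straight up. Grip two flat sides 35 to 45 mm above the origin.
- tip (a point): the flat end of the gauge's sprung tip, 10 mm across, 48 mm below the gauge's origin when not pressed.
- plunger (a joint): how far the sprung tip is pushed in: 0 m out, 0.012 m all the way in. The spring takes about 1 N to start moving, 3.4 N at half way (0.006) and 5.8 N all the way in (400 N/m).
- grater: steel box grater with dark ends, lying, 220 x 100 x 65 mm; bystander. Origin at the centre of its underside.
- bowl: white mixing bowl, 120 mm across, 65 mm high; bystander. Origin at the centre of its underside.
- jar: glass jar, 60 mm across, 90 mm high; bystander. Origin at the centre of its underside.
- ramekin: blue ramekin, 80 mm across, 45 mm high; bystander. Origin at the centre of its underside.
- spatula: spatula, 240 mm long, lying along its x; bystander. Origin under its middle.
Not all that is in view belongs to the job. What is shaped like the sample but brown is not meant.

How it is judged:
On the way, in this order (a step that is already met when the one before it is completed fails the run):
1. the dotted carton lies flat in the tote, dot up, let go (x of sample in the frame of tote_in between -0.07 and 0.07 m and y of sample in the frame of tote_in between -0.08 and 0.08 m and z of sample in the frame of tote_in below 0.005 m and angle between sample's own z axis and vertical below 0.1 rad and contact force between sample and tote above 0.5 N and contact force between the fingers and sample below 0.1 N and linear speed of sample below 0.02 m/s), for 0.2 s.
2. the gauge is gripped and lifted clear of its stand (z of tip in the frame of stand above 0.07 m and contact force between the fingers and gauge above 1 N), for 0.1 s.
At the end, for the whole second after the job is handed in: Dotted carton flat on the tote floor, dot up (0.1 rad), not touched by the fingers; gauge still gripped, touching only the carton, upright within 0.1 rad, tip within 10 mm of the dot's centre and pushed in 2.5 to 10.5 mm (0.8 to 8 N), all at rest through the last second (all of step 1 and horizontal distance between tip and dot below 0.01 m and angle between gauge's own z axis and vertical below 0.1 rad and z of tip in the frame of dot below 0.004 m and value of joint plunger between 0.0025 and 0.0105 m and contact force between gauge and sample between 0.8 and 8 N and contact force between the fingers and gauge above 1 N and contact force between gauge and tote below 0.1 N and contact force between gauge and stand below 0.1 N and linear speed of gauge below 0.02 m/s); the arm keeps its last pose, push and grip.
It fails at once if the gauge is pressed on the carton with more than 15 N (contact force between gauge and sample above 15 N).
It fails at once if the dotted carton is dropped or thrown (over 0.6 m/s out of the fingers) (linear speed of sample above 0.6 m/s and contact force between the fingers and sample below 0.1 N).
It fails at once if the plain carton is moved more than 30 mm (distance of plain from where it was at the start of the episode above 0.03 m).
It fails at once if the grater, bowl, jar, ramekin or spatula is moved more than 30 mm (distance of any of grater, bowl, jar, ramekin, spatula from where it was at the start of the episode above 0.03 m).
It also fails if it takes over 72 s, if anything falls off the work surface, if the arm or the gripper's body presses on something with over 40 N, if the wrist force passes 120 N, or if a joint passes its speed limit or range.

## Working session

There is one attempt and no reset: what is moved stays moved. The work goes in short steps, Python scripts to look and compute and a tool call to move; the robot and the scene stay as the last step left them, time stands still between calls to the robot, and variables do not carry over. Pictures are saved under pics/ and viewed, at most 10 in all, crops included, and the job is handed in when it is done.

Besides the shell and the picture viewer there is one more tool, called after "Request:" by a JSON object that holds its "op" and its "data", one argument or row to a line. play_rows: Moves the arm, as the interface text tells. Its arguments: {"type":"object","properties":{"translation":{"type":"array","items":{"type":"array","items":{"type":"number"}}},"delta_rot":{"type":"array","items":{"type":"array","items":{"type":"number"}}},"grip":{"type":"array","items":{"type":"number"}},"squeeze":{"type":"number"}},"required":["translation","delta_rot","grip"]}

```bash
mkdir -p pics; ls; cat > h.py <<'E'
import numpy as np, cv2
from plant import r
def cal(n):
    c=r.get_calibration(n); return np.array(c["intrinsics"]),np.array(c["eye"]),np.array(c["rotation"]),c
def proj(n,P):
    K,e,R,_=cal(n); p=(np.atleast_2d(P)-e)@R; p=p*[1,-1,-1]; u=p@K.T; return u[:,:2]/u[:,2:]
def ray(n,uv):
    K,e,R,_=cal(n); d=np.linalg.inv(K)@[uv[0],uv[1],1]; return e,R@(d*[1,-1,-1])
def onz(n,uv,z):
    e,d=ray(n,uv); return e+d*(z-e[2])/d[2]
def tri(a,ua,b,ub):
    e1,d1=ray(a,ua);e2,d2=ray(b,ub)
    s=np.linalg.lstsq(np.c_[d1,-d2],e2-e1,rcond=None)[0]
    p,q=e1+s[0]*d1,e2+s[1]*d2; return (p+q)/2,np.linalg.norm(p-q)
E
python3 - <<'E'
from h import *
np.set_printoptions(precision=4,suppress=True)
for n in("side","top"):
    cv2.imwrite(f"pics/{n}0.png",r.snapshot(n)); print(n,r.get_calibration(n))
    for t in("sample","dot","plain","sealer","tote","stand","gauge"):
        print(t,[(np.round(d["point"],4),round(d["confidence"],2)) for d in r.look_for(n,t)])
s=r.get_state();print(s)
E
```

```text
pics
side {'intrinsics': array([[594.4966,   0.    , 329.5697],
       [  0.    , 594.4966, 241.0604],
       [  0.    ,   0.    ,   1.    ]]), 'eye': array([0.1574, 1.2413, 1.2611]), 'rotation': array([-0.0552,  0.3986,  0.9061, -0.1308])}
sample [(array([0.5845, 0.2958, 0.0421]), 0.72), (array([0.6214, 0.0088, 0.0449]), 0.63)]
dot [(array([0.6197, 0.0055, 0.0402]), 0.9)]
plain [(array([0.6193, 0.1301, 0.0468]), 0.96)]
sealer [(array([0.8357, 0.1045, 0.1163]), 0.82), (array([ 0.4852, -0.3316,  0.0021]), 0.53)]
tote [(array([ 0.482 , -0.3316,  0.0045]), 0.79)]
stand [(array([0.4612, 0.4261, 0.0566]), 0.87)]
gauge []
top {'intrinsics': array([[464.846 ,   0.    , 317.4667],
       [  0.    , 464.846 , 239.9249],
       [  0.    ,   0.    ,   1.    ]]), 'eye': array([0.3729, 0.0218, 1.3784]), 'rotation': array([ 0.0429, -0.0394, -0.7039,  0.7079])}
sample [(array([0.5913, 0.2776, 0.04  ]), 0.72)]
dot [(array([ 0.6257, -0.0117,  0.0435]), 0.86), (array([0.5872, 0.2757, 0.0411]), 0.78)]
plain []
sealer [(array([0.8291, 0.0571, 0.1337]), 0.84), (array([ 0.486 , -0.3251,  0.0073]), 0.42)]
tote [(array([ 0.4847, -0.3279,  0.0087]), 0.68)]
stand [(array([0.4665, 0.3811, 0.0648]), 0.6)]
gauge [(array([0.4772, 0.394 , 0.1352]), 0.72), (array([ 0.6242, -0.0133,  0.0423]), 0.71), (array([ 0.7384, -0.3133,  0.0276]), 0.59)]
{'clock': 0.8, 'q': array([ 1.3558,  0.6891, -0.1946,  1.5653,  0.1573,  0.9025, -0.2151]), 'qd': array([-0.0002,  0.0012,  0.0002,  0.0011,  0.0004,  0.0013, -0.0001]), 'joint_torque': array([  0.0005, -52.7453,  -1.2666, -15.3742,  -0.0518,  -0.0009,
        -0.    ]), 'tool_pos': array([ 0.1539, -0.6058,  0.3028]), 'eef_rot': array([0.9923, 0.1241, 0.    , 0.    ]), 'contact_force': array([-0.3064,  0.0706, -0.7606]), 'moment': array([ 0.0114, -0.0333,  0.0022]), 'finger_force': 0.0, 'opening': 0.9998783618892029}
```

```bash
sed -i 's/np.array(c\["rotation"\])/Rotation.from_quat(c["rotation"]).as_matrix()/; 1a from scipy.spatial.transform import Rotation' h.py; head -5 h.py
```

```text
import numpy as np, cv2
from scipy.spatial.transform import Rotation
from plant import r
def cal(n):
    c=r.get_calibration(n); return np.array(c["intrinsics"]),np.array(c["eye"]),Rotation.from_quat(c["rotation"]).as_matrix(),c
```

View pics/side0.png

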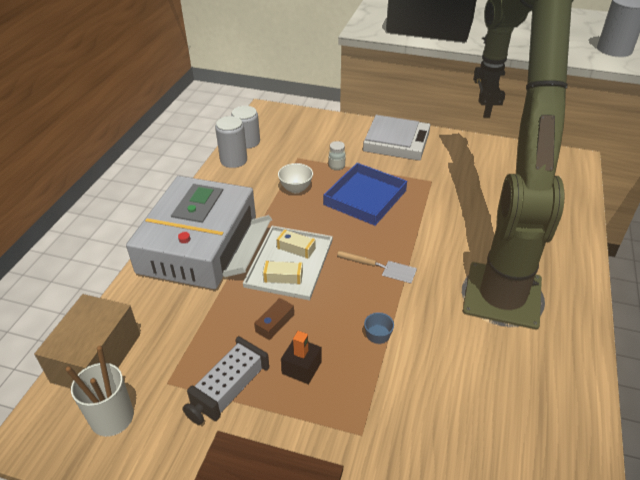

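View pics/top0.png

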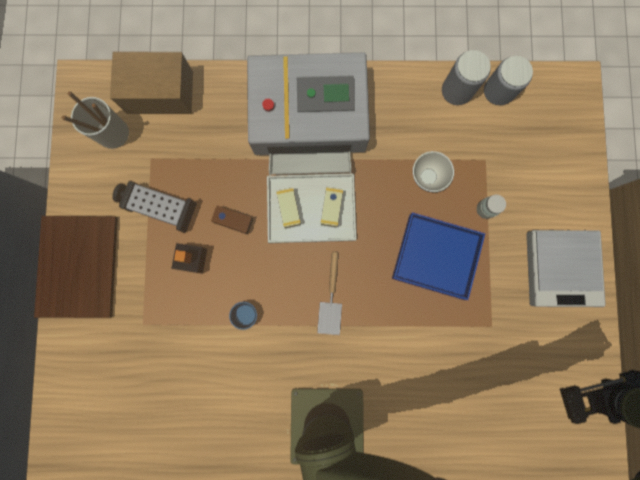

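Side: the tray holds two yellow cartons, at (297,243) with the blue dot (287,237) and plain at (283,272). The brown look-alike with a blue dot is at (275,318), the gauge at (301,345) in the stand, and the tote at (366,192).
Top: dotted carton (332,206) with dot (333,197), plain (288,208), brown decoy (232,219), gauge (180,256), tote (440,256). The one meant is (332,206): yellow, dotted and in the tray. I'll confirm it in an enlarged crop and measure.

```bash
cat > m.py <<'E'
from h import *
np.set_printoptions(precision=4,suppress=True)
I={n:r.snapshot(n) for n in("side","top")}
def cen(m): v,u=np.nonzero(m); return np.array([u.mean(),v.mean()])
S={}
for n in I:
    for t in("sample","dot","plain","tote","stand","gauge","bowl","jar","grater"):
        for k,d in enumerate(r.silhouettes(n,t)):
            m=d["pixels"]; S[n,t,k]=m
            box=cv2.minAreaRect(np.argwhere(m)[:,::-1].astype(np.float32))
            print(n,t,round(d["confidence"],2),cen(m),m.sum(),np.round(cv2.boxPoints(box),1).tolist())
np.save("S.npy",S,allow_pickle=True)
a=cv2.resize(I["top"][165:285,160:360],(800,480),interpolation=cv2.INTER_CUBIC)
b=cv2.resize(I["side"][220:390,240:340],None,fx=3.5,fy=3.5,interpolation=cv2.INTER_CUBIC)
cv2.imwrite("pics/c1.png",a); cv2.imwrite("pics/c2.png",b)
E
python3 m.py
```

```text
side sample 0.98 [273.9191 318.7899] 952 [[249.5, 326.79998779296875], [281.1000061035156, 293.6000061035156], [298.0, 309.70001220703125], [266.3999938964844, 342.8999938964844]]
side sample 0.72 [295.7067 243.7599] 733 [[273.6000061035156, 247.1999969482422], [280.0, 228.0], [317.5, 240.5], [311.1000061035156, 259.70001220703125]]
side sample 0.33 [378.5207 327.9987] 749 [[364.0, 314.0], [394.0, 314.0], [394.0, 343.0], [364.0, 343.0]]
side dot 0.89 [273.7457 319.226 ] 991 [[249.0, 327.0], [282.0, 294.0], [299.0, 311.0], [266.0, 344.0]]
side dot 0.74 [301.1409 363.5635] 1150 [[274.3999938964844, 371.20001220703125], [293.20001220703125, 333.6000061035156], [326.3999938964844, 350.20001220703125], [307.6000061035156, 387.79998779296875]]
side dot 0.6 [294.824 243.776] 750 [[272.6000061035156, 247.1999969482422], [279.20001220703125, 227.39999389648438], [317.0, 240.0], [310.3999938964844, 259.79998779296875]]
side plain 0.66 [300.7075 344.5194] 335 [[293.0, 332.0], [308.0, 332.0], [308.0, 357.0], [293.0, 357.0]]
side plain 0.62 [282.0913 272.605 ] 767 [[262.70001220703125, 282.0], [2
[... 3769 characters left out ...]
99938964844, 335.29998779296875]]
top bowl 0.92 [432.8593 170.5165] 1336 [[413.0, 151.0], [453.0, 151.0], [453.0, 190.0], [413.0, 190.0]]
top jar 0.7 [490.6058 205.9653] 548 [[472.3999938964844, 203.8000030517578], [500.0, 190.0], [509.20001220703125, 208.39999389648438], [481.6000061035156, 222.1999969482422]]
top grater 0.7 [154.4189 204.2957] 2239 [[108.0999984741211, 204.1999969482422], [120.30000305175781, 171.39999389648438], [197.39999389648438, 200.10000610351562], [185.1999969482422, 232.89999389648438]]
top grater 0.52 [331.1424 206.6053] 674 [[319.0, 224.39999389648438], [325.0, 185.6999969482422], [342.70001220703125, 188.39999389648438], [336.79998779296875, 227.10000610351562]]
```

View pics/c1.png

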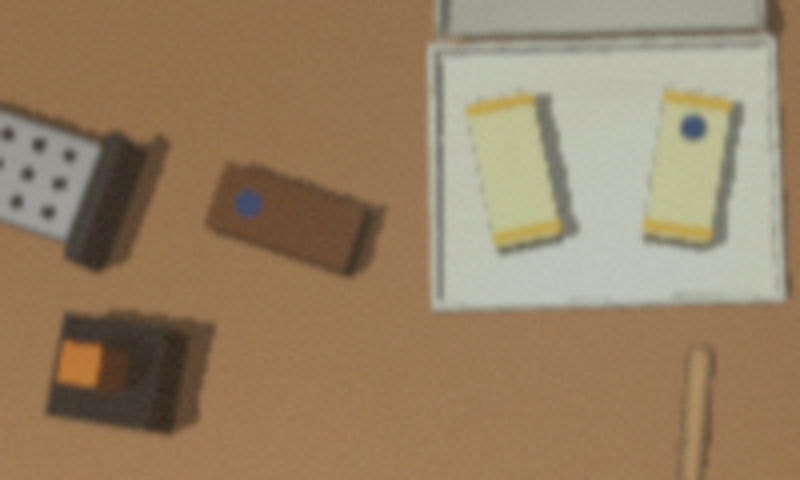

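View pics/c2.png

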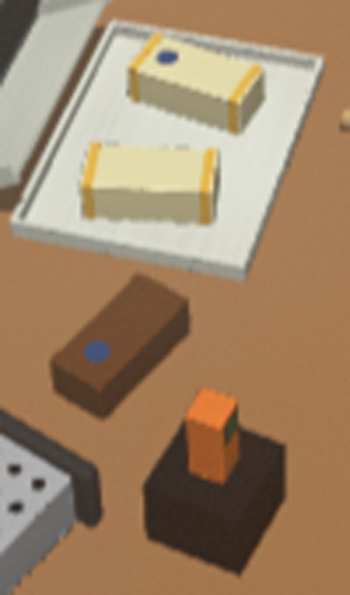

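Crops confirm: the dotted yellow carton is at the right of the tray in the top view (crop 690,168; dot 693,127). The brown box (285,220) is the decoy, and the gauge top is at crop (79,364).

```bash
cat > t.py <<'E'
from h import *
np.set_printoptions(precision=4,suppress=True)
T=lambda u,v:(160+u/4-.375,165+v/4-.375); D=lambda u,v:(240+u/3.5-.36,220+v/3.5-.36)
for n,a,b in[("dot",(693,127),(167,57)),("s far-left",(664,90),(155,36)),("s near-right",(713,246),(238,103)),("g top",(79,364),(213,406)),("sample c",(689,167),(199,70)),("plain c",(516,172),(152,168))]:
    print(n,*tri("top",T(*a),"side",D(*b)))
print("sample top corners",[onz("top",T(*p),.045)[:2] for p in[(664,90),(733,100),(713,246),(642,237)]])
print("plain top corners",[onz("top",T(*p),.045)[:2] for p in[(467,106),(533,93),(563,238),(499,250)]])
print("gauge top@.13",[onz("top",T(*p),.13)[:2] for p in[(61,340),(103,343),(98,388),(55,383)]])
print("tray@.018",[onz("top",T(*p),.018)[:2] for p in[(430,44),(775,37),(786,299),(434,310)]])
I=cv2.imread("pics/top0.png"); h=cv2.cvtColor(I,cv2.COLOR_BGR2HSV)
m=cv2.inRange(h,(105,120,60),(125,255,255)); m[:,:390]=0; m=cv2.morphologyEx(m,cv2.MORPH_OPEN,np.ones((3,3)))
bp=cv2.boxPoints(cv2.minAreaRect(np.argwhere(m)[:,::-1].astype(np.float32)))
q=np.array([onz("top",p,.045)[:2] for p in bp]); print("tote rim",q,q.mean(0),np.linalg.norm(np.diff(q,axis=0),axis=1))
print("pix",[proj("side",[*p,.045])[0] for p in q])
s=r.get_state(); print(proj("top",s["tool_pos"]),proj("side",s["tool_pos"]))
E
python3 t.py
```

```text
dot [ 0.6554 -0.0155  0.047 ] 0.002670049226739859
s far-left [0.6652 0.0049 0.0887] 0.01826693859702406
s near-right [ 0.5857 -0.0302 -0.0049] 0.017851699334170513
g top [0.4728 0.3999 0.1314] 0.002863954415914261
sample c [ 0.6261 -0.0129  0.0418] 0.004110577937599414
plain c [0.6228 0.1134 0.0433] 0.0013513734396310402
sample top corners [array([0.6847, 0.006 ]), array([ 0.6775, -0.0445]), array([ 0.5695, -0.03  ]), array([0.5758, 0.0215])]
plain top corners [array([0.672, 0.15 ]), array([0.682 , 0.1018]), array([0.5748, 0.0787]), array([0.5658, 0.125 ])]
gauge top@.13 [array([0.4905, 0.4135]), array([0.4886, 0.385 ]), array([0.4582, 0.3872]), array([0.4614, 0.4163])]
tray@.018 [array([0.7253, 0.1811]), array([ 0.7319, -0.0773]), array([ 0.5344, -0.0848]), array([0.5248, 0.1744])]
tote rim [[ 0.4181 -0.1883]
 [ 0.6056 -0.2419]
 [ 0.5508 -0.4428]
 [ 0.3651 -0.3863]] [ 0.4849 -0.3148] [0.195  0.2083 0.194 ]
pix [array([375.664 , 215.6735]), array([323.9504, 195.1972]), array([355.25  , 164.1129]), array([404.0772, 182.4826])]
[[599.6677 394.6255]] [[487.164   92.0322]]
```

Request:
{"op": "play_rows", "data": {
  "translation": [
    [0,0,0],
    [0,0,0],
    [0,0,0],
    [0.0227,-0.0385,0],
    [0.0227,-0.0385,0],
    [0.0227,-0.0385,0],
    [0.0227,-0.0385,0],
    [0.0227,-0.0385,0],
    [0.0227,-0.0385,0],
    [0.0227,-0.0385,0],
    [0.0227,-0.0385,0],
    [0.0227,-0.0385,0],
    [0.0227,-0.0385,0],
    [0.0227,-0.0385,0],
    [0.0227,-0.0385,0],
    [0.0227,-0.0385,0],
    [0.0227,-0.0385,0],
    [0.0227,-0.0385,0],
    [0.0227,-0.0385,0],
    [0.0227,-0.0385,0]
  ],
  "delta_rot": [
    [0,0,7.4],
    [0,0,7.4],
    [0,0,7.4],
    [0,0,0],
    [0,0,0],
    [0,0,0],
    [0,0,0],
    [0,0,0],
    [0,0,0],
    [0,0,0],
    [0,0,0],
    [0,0,0],
    [0,0,0],
    [0,0,0],
    [0,0,0],
    [0,0,0],
    [0,0,0],
    [0,0,0],
    [0,0,0],
    [0,0,0]
  ],
  "grip": [0.6,0.6,0.6,0.6,0.6,0.6,0.6,0.6,0.6,0.6,0.6,0.6,0.6,0.6,0.6,0.6,0.6,0.6,0.6,0.6],
  "squeeze": 20
}}

```text
clock: 4.3
tool_pos: [0.6274, -0.0096, 0.3028]
eef_rot: [0.998, -0.069, 0.0, 0.0]
contact_force: [-0.3, -0.2, 0.1]
opening: 0.799
finger_force: 0.0
```

Request:
{"op": "play_rows", "data": {
  "translation": [
    [0,0,0.02],
    [0,0,0.03],
    [0,0,0.03],
    [0,0,0.03],
    [0,0,0.03],
    [0,0,0.03],
    [0,0,0.02],
    [0,0,0.012],
    [0,0,0.01],
    [0,0,0.01],
    [0,0,0],
    [0,0,0]
  ],
  "delta_rot": [
    [0,0,0],
    [0,0,0],
    [0,0,0],
    [0,0,0],
    [0,0,0],
    [0,0,0],
    [0,0,0],
    [0,0,0],
    [0,0,0],
    [0,0,0],
    [0,0,0],
    [0,0,0]
  ],
  "grip": [0.6,0.6,0.6,0.6,0.6,0.6,0.6,0.6,0.6,0.6,0.6,0.6]
}}

```text
clock: 5.8
tool_pos: [0.6269, -0.0109, 0.0811]
eef_rot: [0.998, -0.069, 0.0, 0.0]
contact_force: [-0.4, -0.3, 0.7]
opening: 0.8
finger_force: 0.0
```

Request:
{"op": "play_rows", "data": {
  "translation": [
    [0,0,0],
    [0,0,0],
    [0,0,0],
    [0,0,0],
    [0,0,0],
    [0,0,0]
  ],
  "delta_rot": [
    [0,0,0],
    [0,0,0],
    [0,0,0],
    [0,0,0],
    [0,0,0],
    [0,0,0]
  ],
  "grip": [-1,-1,-1,-1,-1,-1]
}}

```text
clock: 6.55
tool_pos: [0.6267, -0.011, 0.081]
eef_rot: [0.998, -0.069, 0.0, 0.0]
contact_force: [-0.9, -0.5, 4.5]
opening: 0.566
finger_force: 20.0
```

Request:
{"op": "play_rows", "data": {
  "translation": [
    [0,0,-0.008],
    [0,0,-0.015],
    [0,0,-0.022],
    [0,0,-0.025],
    [0,0,-0.025],
    [0,0,-0.025],
    [0,0,-0.02],
    [0,0,-0.01]
  ],
  "delta_rot": [
    [0,0,0],
    [0,0,0],
    [0,0,0],
    [0,0,0],
    [0,0,0],
    [0,0,0],
    [0,0,0],
    [0,0,0]
  ],
  "grip": [-1,-1,-1,-1,-1,-1,-1,-1]
}}

```text
clock: 7.55
tool_pos: [0.6269, -0.0108, 0.2325]
eef_rot: [0.998, -0.069, 0.001, -0.0]
contact_force: [0.5, 0.3, -1.7]
opening: 0.569
finger_force: 20.0
```

```bash
cat > tt.py <<'E'
from h import *
np.set_printoptions(precision=4,suppress=True)
S=np.load("S.npy",allow_pickle=True).item()
from scipy.optimize import minimize
def mask(n,p):
    c,s=np.cos(p[2]),np.sin(p[2]); R=np.array([[c,-s],[s,c]])
    P=np.array([[*(R@[x,y]+p[:2]),z] for x in(-.1,.1) for y in(-.11,.11) for z in(0,.045)])
    m=np.zeros((480,640),np.uint8); h=cv2.convexHull((proj(n,P)*16).astype(np.int32)); cv2.fillPoly(m,[h],1,shift=4); return m>0
def f(p): return -sum((a&b).sum()/(a|b).sum() for n in("side","top") for a,b in[(mask(n,p),S[n,"tote",0])])
o=minimize(f,[.485,-.32,-.28],method="Nelder-Mead",options=dict(initial_simplex=[[.485,-.32,-.28],[.495,-.32,-.28],[.485,-.335,-.28],[.485,-.32,-.2]]))
print(o.x,np.degrees(o.x[2]),-o.fun/2)
E
python3 tt.py
```

```text
[ 0.485  -0.3216 -0.2926] -16.767315465553057 0.9716700506465583
```

Request:
{"op": "play_rows", "data": {
  "translation": [
    [0,0,0],
    [0,0,0],
    [-0.001,0.009,0],
    [-0.0024,0.018,0],
    [-0.0036,0.027,0],
    [-0.0036,0.027,0],
    [-0.0036,0.027,0],
    [-0.0036,0.027,0],
    [-0.0036,0.027,0],
    [-0.0036,0.027,0],
    [-0.0036,0.027,0],
    [-0.0036,0.027,0],
    [-0.0036,0.027,0],
    [-0.0036,0.027,0],
    [-0.0036,0.027,0],
    [-0.0024,0.018,0],
    [0,0,0],
    [0,0,0]
  ],
  "delta_rot": [
    [0,0,4.5],
    [0,0,4.5],
    [0,0,0],
    [0,0,0],
    [0,0,0],
    [0,0,0],
    [0,0,0],
    [0,0,0],
    [0,0,0],
    [0,0,0],
    [0,0,0],
    [0,0,0],
    [0,0,0],
    [0,0,0],
    [0,0,0],
    [0,0,0],
    [0,0,0],
    [0,0,0]
  ],
  "grip": [-1,-1,-1,-1,-1,-1,-1,-1,-1,-1,-1,-1,-1,-1,-1,-1,-1,-1]
}}

```text
clock: 9.8
tool_pos: [0.484, -0.3236, 0.2307]
eef_rot: [0.989, -0.147, 0.0, -0.001]
contact_force: [0.4, 0.2, -2.2]
opening: 0.562
finger_force: 20.0
```

```bash
python3 - <<'E'
from h import *
np.set_printoptions(precision=4,suppress=True)
i=r.snapshot("side"); cv2.imwrite("pics/carry.png",cv2.resize(i[60:300,240:560],(800,600)))
s=r.get_state(); print(s["tool_pos"],s["eef_rot"],s["contact_force"],s["q"])
E
```

```text
[ 0.4842 -0.3233  0.2307] [ 0.9892 -0.1463  0.0002 -0.0006] [-0.0291 -0.3173 -2.4168] [ 0.5266  0.7246 -0.0282  1.7723  0.029   0.6452 -1.382 ]
```

View pics/carry.png

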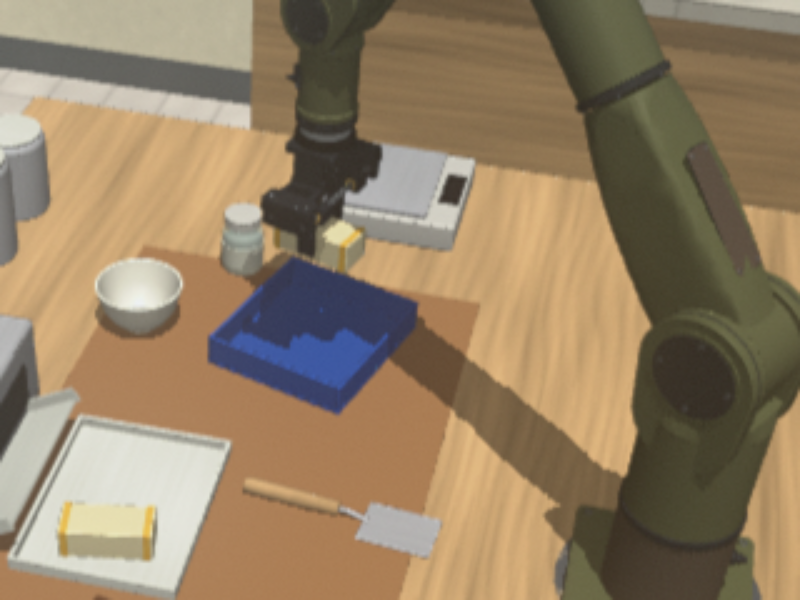

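The picture shows the carton level in the gripper at (325,240) above the tote (310,340); the plain carton is untouched. Now I'll lower it.

Request:
{"op": "play_rows", "data": {
  "translation": [
    [0,0,0.01],
    [0,0,0.02],
    [0,0,0.025],
    [0,0,0.025],
    [0,0,0.025],
    [0,0,0.02],
    [0,0,0.012],
    [0,0,0.006],
    [0,0,0.003],
    [0,0,0.001],
    [0,0,0.001],
    [0,0,0]
  ],
  "delta_rot": [
    [0,0,0],
    [0,0,0],
    [0,0,0],
    [0,0,0],
    [0,0,0],
    [0,0,0],
    [0,0,0],
    [0,0,0],
    [0,0,0],
    [0,0,0],
    [0,0,0],
    [0,0,0]
  ],
  "grip": [-1,-1,-1,-1,-1,-1,-1,-1,-1,-1,-1,-1]
}}

```text
clock: 11.35
tool_pos: [0.4836, -0.3249, 0.083]
eef_rot: [0.989, -0.147, 0.0, 0.0]
contact_force: [-0.4, -0.4, -2.4]
opening: 0.566
finger_force: 20.0
```

Request:
{"op": "play_rows", "data": {
  "translation": [
    [0,0,0.001],
    [0,0,0.0005],
    [0,0,0.0005],
    [0,0,0]
  ],
  "delta_rot": [
    [0,0,0],
    [0,0,0],
    [0,0,0],
    [0,0,0]
  ],
  "grip": [-1,-1,-1,-1]
}}

```text
clock: 11.85
tool_pos: [0.4835, -0.3248, 0.081]
eef_rot: [0.989, -0.147, 0.0, 0.0]
contact_force: [-0.3, 0.2, 1.7]
opening: 0.561
finger_force: 20.0
```

Request:
{"op": "play_rows", "data": {
  "translation": [
    [0,0,0],
    [0,0,0],
    [0,0,0],
    [0,0,0],
    [0,0,-0.005],
    [0,0,-0.01],
    [0,0,-0.02],
    [0,0,-0.03],
    [0,0,-0.04],
    [0,0,-0.04],
    [0,0,-0.035]
  ],
  "delta_rot": [
    [0,0,0],
    [0,0,0],
    [0,0,0],
    [0,0,0],
    [0,0,0],
    [0,0,0],
    [0,0,0],
    [0,0,0],
    [0,0,0],
    [0,0,0],
    [0,0,0]
  ],
  "grip": [0.3,0.6,0.6,0.6,0.6,0.6,0.6,0.6,0.6,0.6,0.6]
}}

```text
clock: 13.22
tool_pos: [0.4835, -0.3249, 0.2639]
eef_rot: [0.989, -0.147, 0.001, 0.0]
contact_force: [0.4, -0.1, 0.4]
opening: 0.799
finger_force: 0.0
```

Request:
{"op": "play_rows", "data": {
  "translation": [
    [0,0,0],
    [0,0,0],
    [0,0,0],
    [0,0,0],
    [0,0,0],
    [0,0,0],
    [0,0,0],
    [0,0,0],
    [0,0,0],
    [0,0,0]
  ],
  "delta_rot": [
    [0,0,-10.14],
    [0,0,-10.14],
    [0,0,-10.14],
    [0,0,-10.14],
    [0,0,-10.14],
    [0,0,-10.14],
    [0,0,-10.14],
    [0,0,-10.14],
    [0,0,-10.14],
    [0,0,-10.14]
  ],
  "grip": [0.6,0.6,0.6,0.6,0.6,0.6,0.6,0.6,0.6,0.6]
}}

```text
clock: 14.48
tool_pos: [0.4831, -0.3252, 0.2622]
eef_rot: [0.739, 0.674, -0.001, 0.001]
contact_force: [0.5, 0.1, 0.1]
opening: 0.799
finger_force: 0.0
```

Request:
{"op": "play_rows", "data": {
  "translation": [
    [0.02,-0.0022,0],
    [0.0412,-0.00453,0],
    [0.0412,-0.00453,0],
    [0.0412,-0.00453,0],
    [0.0412,-0.00453,0],
    [0.0412,-0.00453,0],
    [0.0412,-0.00453,0],
    [0.0412,-0.00453,0],
    [0.0412,-0.00453,0],
    [0.0412,-0.00453,0],
    [0.0412,-0.00453,0],
    [0.0412,-0.00453,0],
    [0.0412,-0.00453,0],
    [0.0412,-0.00453,0],
    [0.0412,-0.00453,0],
    [0.0412,-0.00453,0],
    [0.0412,-0.00453,0],
    [0.0412,-0.00453,0],
    [0,0,0],
    [0,0,0]
  ],
  "delta_rot": [
    [0,0,0],
    [0,0,0],
    [0,0,0],
    [0,0,0],
    [0,0,0],
    [0,0,0],
    [0,0,0],
    [0,0,0],
    [0,0,0],
    [0,0,0],
    [0,0,0],
    [0,0,0],
    [0,0,0],
    [0,0,0],
    [0,0,0],
    [0,0,0],
    [0,0,0],
    [0,0,0],
    [0,0,0],
    [0,0,0]
  ],
  "grip": [0.6,0.6,0.6,0.6,0.6,0.6,0.6,0.6,0.6,0.6,0.6,0.6,0.6,0.6,0.6,0.6,0.6,0.6,0.6,0.6]
}}

```text
clock: 16.98
tool_pos: [0.4745, 0.3988, 0.2614]
eef_rot: [0.741, 0.672, -0.0, 0.001]
contact_force: [0.3, 0.3, 0.2]
opening: 0.802
finger_force: 0.0
```

```bash
cat > d.py <<'E'
from h import *
np.set_printoptions(precision=4,suppress=True)
I={n:r.snapshot(n) for n in("side","top")}; D={}
s=r.get_state(); print(s["tool_pos"],s["eef_rot"],s["contact_force"],s["q"])
for n,(u,v) in(("side",(365,192)),("top",(440,256))):
    w=I[n][v-50:v+50,u-60:u+60]; h=cv2.cvtColor(w,cv2.COLOR_BGR2HSV)
    y=cv2.inRange(h,(18,30,90),(38,255,255)); c=max(cv2.findContours(y,0,2)[0],key=cv2.contourArea); hull=cv2.convexHull(c)
    box=cv2.minAreaRect(hull); M=np.zeros(y.shape,np.uint8); cv2.fillPoly(M,[hull],255)
    b=cv2.bitwise_and(cv2.bitwise_not(y),cv2.erode(M,np.ones((3,3)))); b=cv2.bitwise_and(b,cv2.inRange(h,(95,40,0),(130,255,255)))
    yy,xx=np.nonzero(b); D[n]=(xx.mean()+u-60,yy.mean()+v-50); print(n,"dot",D[n],len(xx),"yellow",y.sum()//255,[cv2.boxPoints(box)+[u-60,v-50]])
    print([onz(n,p,.045)[:2] for p in cv2.boxPoints(box)+[u-60,v-50]], onz(n,D[n],.045))
print(tri("top",D["top"],"side",D["side"]))
cv2.imwrite("pics/tote2.png",np.hstack([cv2.resize(I["side"][142:242,305:425],None,fx=3.3,fy=3.3),cv2.resize(I["top"][206:306,380:500],None,fx=3.3,fy=3.3)]))
E
python3 d.py
```

```text
[0.4749 0.3981 0.2611] [ 0.7411  0.6714 -0.0002  0.0009] [-0.0227  0.5407 -0.0308] [-0.5364  0.7553 -0.4298  1.6169  0.3902  0.8563 -1.2206]
side dot (np.float64(nan), np.float64(nan)) 0 yellow 2331 [array([[305., 142.],
       [349., 142.],
       [349., 202.],
       [305., 202.]])]
[array([ 0.764 , -0.5259]), array([ 0.6082, -0.5726]), array([ 0.517 , -0.2309]), array([ 0.6544, -0.1899])] [nan nan nan]
top dot (np.float64(443.0), np.float64(246.0)) 21 yellow 931 [array([[424.7213, 271.5466],
       [435.1385, 234.5077],
       [453.9041, 239.7855],
       [443.4869, 276.8244]])]
[array([ 0.4395, -0.2787]), array([ 0.5466, -0.3109]), array([ 0.5315, -0.3646]), array([ 0.4248, -0.3319])] [ 0.5133 -0.3328  0.045 ]
 ** On entry to DLASCL parameter number  4 had an illegal value
 ** On entry to DLASCL parameter number  4 had an illegal value
 ** On entry to DLASCL parameter number  4 had an illegal value
 ** On entry to DLASCL parameter number  4 had an illegal value
 ** On entry to DLASCL parameter number  5 had an illegal value
 ** On entry to DLASCL parameter number  4 had an illegal valued.py:10: RuntimeWarning: Mean of empty slice.
  yy,xx=np.nonzero(b); D[n]=(xx.mean()+u-60,yy.mean()+v-50); print(n,"dot",D[n],len(xx),"yellow",y.sum()//255,[cv2.boxPoints(box)+[u-60,v-50]])
  ret = ret.dtype.type(ret / rcount)
Traceback (most recent call last):
  File "d.py", line 12, in <module>
    print(tri("top",D["top"],"side",D["side"]))
          ~~~^^^^^^^^^^^^^^^^^^^^^^^^^^^^^^^^^
  File "h.py", line 14, in tri
    s=np.linalg.lstsq(np.c_[d1,-d2],e2-e1,rcond=None)[0]
      ~~~~~~~~~~~~~~~^^^^^^^^^^^^^^^^^^^^^^^^^^^^^^^^
numpy.linalg.LinAlgError: SVD did not converge in Linear Least Squares
```

Request:
{"op": "play_rows", "data": {
  "translation": [
    [0.002,-0.001,0.01],
    [0,0,0.02],
    [0,0,0.025],
    [0,0,0.025],
    [0,0,0.018],
    [0,0,0.01],
    [0,0,0.003],
    [0,0,0],
    [0,0,0]
  ],
  "delta_rot": [
    [0,0,0],
    [0,0,0],
    [0,0,0],
    [0,0,0],
    [0,0,0],
    [0,0,0],
    [0,0,0],
    [0,0,0],
    [0,0,0]
  ],
  "grip": [0.6,0.6,0.6,0.6,0.6,0.6,0.6,0.6,0.6]
}}

```text
clock: 18.2
tool_pos: [0.4737, 0.4023, 0.1504]
eef_rot: [0.741, 0.672, 0.001, -0.0]
contact_force: [-0.2, 0.8, 0.4]
opening: 0.795
finger_force: 0.0
```

```bash
python3 - <<'E'
from h import *
I={n:r.snapshot(n) for n in("side","top")}
cv2.imwrite("pics/g.png",np.hstack([cv2.resize(I["side"][285:405,235:355],(400,400)),cv2.resize(I["top"][206:306,380:480],(400,400))]))
cv2.imwrite("pics/side_a.png",I["side"])
E
```

```text
(no output)
```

View pics/g.png

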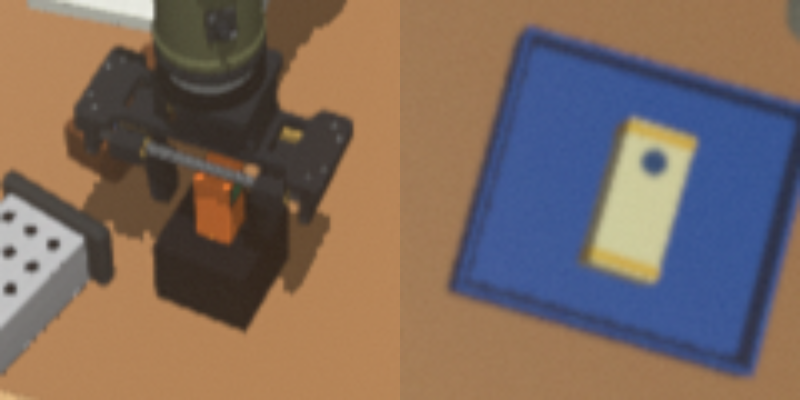

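The left crop shows the gauge (215,205) centred between the fingers. The right crop shows the carton flat in the tote with the dot at (654,161), i.e. top pixel (443,246). Now I'll close.

Request:
{"op": "play_rows", "data": {
  "translation": [
    [0,0,0],
    [0,0,0],
    [0,0,0],
    [0,0,0],
    [0,0,0],
    [0,0,0],
    [0,0,0],
    [0,0,0]
  ],
  "delta_rot": [
    [0,0,0],
    [0,0,0],
    [0,0,0],
    [0,0,0],
    [0,0,0],
    [0,0,0],
    [0,0,0],
    [0,0,0]
  ],
  "grip": [-1,-1,-1,-1,-1,-1,-1,-1],
  "squeeze": 25
}}

```text
clock: 19.3
tool_pos: [0.4734, 0.4019, 0.1497]
eef_rot: [0.74, 0.672, -0.0, 0.0]
contact_force: [-0.8, -0.3, -0.9]
opening: 0.316
finger_force: 24.8
```

Request:
{"op": "play_rows", "data": {
  "translation": [
    [0,0,-0.005],
    [0,0,-0.01],
    [0,0,-0.02],
    [0,0,-0.025],
    [0,0,-0.025],
    [0,0,-0.02],
    [0,0,-0.015],
    [0,0,0]
  ],
  "delta_rot": [
    [0,0,0],
    [0,0,0],
    [0,0,0],
    [0,0,0],
    [0,0,0],
    [0,0,0],
    [0,0,0],
    [0,0,0]
  ],
  "grip": [-1,-1,-1,-1,-1,-1,-1,-1]
}}

```text
clock: 20.3
tool_pos: [0.4738, 0.4024, 0.271]
eef_rot: [0.741, 0.672, 0.001, -0.0]
contact_force: [0.5, -0.8, -1.4]
opening: 0.315
finger_force: 24.8
```

```bash
python3 - <<'E'
from h import *
I={n:r.snapshot(n) for n in("side","top")}
cv2.imwrite("pics/g2.png",np.hstack([cv2.resize(I["side"][245:385,235:375],(500,500))]))
print(r.get_state())
E
```

```text
{'clock': 20.4, 'q': array([-0.5382268 ,  0.74763207, -0.43697881,  1.60535955,  0.38419753,
        0.87603183, -1.21855813]), 'qd': array([-0.0013381 ,  0.01416152,  0.00301146,  0.0081883 ,  0.00082166,
        0.00134576,  0.00148519]), 'joint_torque': array([-2.96113500e-02, -5.53011668e+01, -4.82996687e+00, -1.49246666e+01,
       -2.54000287e-02, -8.71425192e-02,  1.73568980e-03]), 'tool_pos': array([0.4732566 , 0.40161109, 0.26923059]), 'eef_rot': array([ 7.40477271e-01,  6.72081207e-01, -4.83262898e-04,  1.67344307e-04]), 'contact_force': array([-0.93866157, -0.32794993, -1.20398724]), 'moment': array([-0.05576669,  0.02594008, -0.01206476]), 'finger_force': 24.800849868915975, 'opening': 0.3157398689683764}
```

View pics/g2.png

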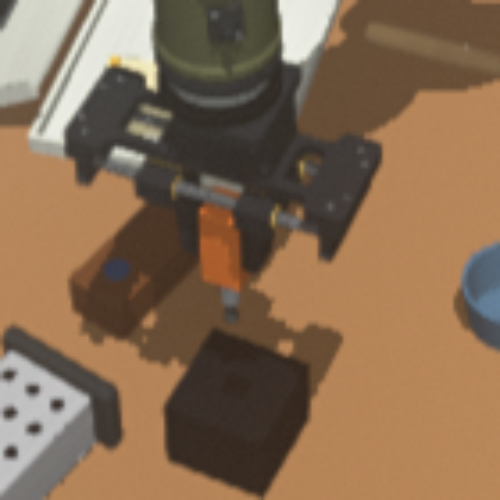

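The picture shows the gauge hanging upright, clear of the stand, with its tip at crop (232,313). I'll carry it over the dot.

Request:
{"op": "play_rows", "data": {
  "translation": [
    [-0.02,0.0031,0],
    [-0.0403,0.00614,0],
    [-0.0403,0.00614,0],
    [-0.0403,0.00614,0],
    [-0.0403,0.00614,0],
    [-0.0403,0.00614,0],
    [-0.0403,0.00614,0],
    [-0.0403,0.00614,0],
    [-0.0403,0.00614,0],
    [-0.0403,0.00614,0],
    [-0.0403,0.00614,0],
    [-0.0403,0.00614,0],
    [-0.0403,0.00614,0],
    [-0.0403,0.00614,0],
    [-0.0403,0.00614,0],
    [-0.0403,0.00614,0],
    [-0.0403,0.00614,0],
    [-0.0403,0.00614,0],
    [-0.02,0.0031,0],
    [0,0,0]
  ],
  "delta_rot": [
    [0,0,0],
    [0,0,0],
    [0,0,0],
    [0,0,0],
    [0,0,0],
    [0,0,0],
    [0,0,0],
    [0,0,0],
    [0,0,0],
    [0,0,0],
    [0,0,0],
    [0,0,0],
    [0,0,0],
    [0,0,0],
    [0,0,0],
    [0,0,0],
    [0,0,0],
    [0,0,0],
    [0,0,0],
    [0,0,0]
  ],
  "grip": [-1,-1,-1,-1,-1,-1,-1,-1,-1,-1,-1,-1,-1,-1,-1,-1,-1,-1,-1,-1]
}}

```text
clock: 22.9
tool_pos: [0.5129, -0.3311, 0.2688]
eef_rot: [0.741, 0.671, -0.0, -0.001]
contact_force: [0.6, -0.1, -1.0]
opening: 0.312
finger_force: 24.8
```

Request:
{"op": "play_rows", "data": {
  "translation": [
    [0,0,0.01],
    [0,0,0.02],
    [0,0,0.02],
    [0,0,0.015],
    [0,0,0.005],
    [0,0,0],
    [0,0,0]
  ],
  "delta_rot": [
    [0,0,0],
    [0,0,0],
    [0,0,0],
    [0,0,0],
    [0,0,0],
    [0,0,0],
    [0,0,0]
  ],
  "grip": [-1,-1,-1,-1,-1,-1,-1]
}}

```text
clock: 23.78
tool_pos: [0.5139, -0.3305, 0.2004]
eef_rot: [0.74, 0.672, 0.0, 0.001]
contact_force: [0.4, 0.2, -1.6]
opening: 0.319
finger_force: 24.8
```

```bash
python3 - <<'E'
from h import *
np.set_printoptions(precision=4,suppress=True)
s=r.get_state(); print(s["tool_pos"],s["eef_rot"],s["contact_force"])
print("tip off", onz("side",(235+232*.28,245+313*.28),.1365)-[.4733,.4016,.2692])
i=r.snapshot("side"); w=cv2.resize(i[140:240,310:430],(780,600),fx=0,fy=0,interpolation=cv2.INTER_CUBIC)
cv2.imwrite("pics/h.png",cv2.resize(i[145:220,320:420],(800,600),interpolation=cv2.INTER_CUBIC))
print("expect dot/tip px",proj("side",[[.512,-.332,.045],[.512,-.332,s["tool_pos"][2]-.1327]]))
E
```

```text
[ 0.5139 -0.3305  0.2004] [0.7405 0.6721 0.0003 0.0006] [ 0.4393  0.1848 -1.6153]
tip off [ 0.0007 -0.0063 -0.1327]
expect dot/tip px [[358.1543 184.2717]
 [358.4032 178.844 ]]
```

View pics/h.png

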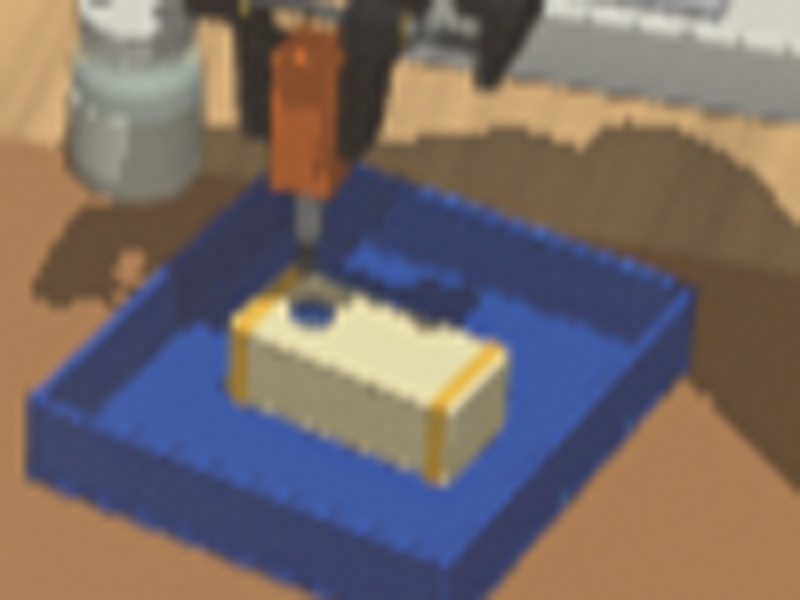

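```bash
python3 - <<'E'
from h import *
np.set_printoptions(precision=4,suppress=True)
P=lambda u,v:(320+u/8-.44,145+v/8-.44)
print("dot",onz("side",P(312,309),.045),tri("top",(443.1,246),"side",P(312,309)))
for v in(258,264): print("tip",onz("side",P(306,v),.0677))
i=cv2.imread("pics/side_a.png")[165:200,340:380]; h=cv2.cvtColor(i,cv2.COLOR_BGR2HSV)
g=cv2.resize(i,(800,700),interpolation=cv2.INTER_CUBIC); cv2.imwrite("pics/sd.png",g)
g=r.snapshot("top")[225:265,420:465]; cv2.imwrite("pics/td.png",cv2.resize(g,(675,600),interpolation=cv2.INTER_CUBIC))
E
```

```text
dot [ 0.5122 -0.3383  0.045 ] (array([ 0.5118, -0.332 ,  0.0498]), np.float64(0.002052791884061677))
tip [ 0.5167 -0.3425  0.0677]
tip [ 0.5157 -0.3384  0.0677]
```

Request:
{"op": "play_rows", "data": {
  "translation": [
    [0.001,-0.003,0],
    [0,0,0.006],
    [0,0,0.006],
    [0,0,0.004],
    [0,0,0.002],
    [0,0,0.001],
    [0,0,0],
    [0,0,0]
  ],
  "delta_rot": [
    [0,0,0],
    [0,0,0],
    [0,0,0],
    [0,0,0],
    [0,0,0],
    [0,0,0],
    [0,0,0],
    [0,0,0]
  ],
  "grip": [-1,-1,-1,-1,-1,-1,-1,-1]
}}

```text
clock: 24.88
tool_pos: [0.5106, -0.3292, 0.1809]
eef_rot: [0.74, 0.672, 0.0, 0.0]
contact_force: [-0.5, -0.3, -2.2]
opening: 0.32
finger_force: 24.8
```

Request:
{"op": "play_rows", "data": {
  "translation": [
    [0,0,0.002],
    [0,0,0.001],
    [0,0,0.001],
    [0,0,0],
    [0,0,0]
  ],
  "delta_rot": [
    [0,0,0],
    [0,0,0],
    [0,0,0],
    [0,0,0],
    [0,0,0]
  ],
  "grip": [-1,-1,-1,-1,-1]
}}

```text
clock: 25.5
tool_pos: [0.5105, -0.3292, 0.1768]
eef_rot: [0.74, 0.672, -0.0, 0.0]
contact_force: [-0.4, 1.2, 0.9]
opening: 0.316
finger_force: 24.8
```

Request:
{"op": "play_rows", "data": {
  "translation": [
    [0,0,0.001],
    [0,0,0.001],
    [0,0,0.001],
    [0,0,0],
    [0,0,0]
  ],
  "delta_rot": [
    [0,0,0],
    [0,0,0],
    [0,0,0],
    [0,0,0],
    [0,0,0]
  ],
  "grip": [-1,-1,-1,-1,-1]
}}

```text
clock: 26.12
tool_pos: [0.5105, -0.3292, 0.1738]
eef_rot: [0.741, 0.672, -0.0, 0.0]
contact_force: [-1.2, -0.3, 1.3]
opening: 0.317
finger_force: 24.8
```

Request:
{"op": "play_rows", "data": {
  "translation": [
    [0,0,0.001],
    [0,0,0.001],
    [0,0,0],
    [0,0,0],
    [0,0,0],
    [0,0,0]
  ],
  "delta_rot": [
    [0,0,0],
    [0,0,0],
    [0,0,0],
    [0,0,0],
    [0,0,0],
    [0,0,0]
  ],
  "grip": [-1,-1,-1,-1,-1,-1]
}}

```text
clock: 26.88
tool_pos: [0.5106, -0.3292, 0.1718]
eef_rot: [0.74, 0.672, -0.0, 0.0]
contact_force: [-0.8, -0.6, 2.6]
opening: 0.32
finger_force: 24.8
```

```bash
python3 - <<'E'
from h import *
np.set_printoptions(precision=4,suppress=True)
F=[];Z=[]
for k in range(12):
    i=r.snapshot("side"); s=r.get_state(); F.append(s["contact_force"]); Z.append(s["tool_pos"])
print(np.mean(F,0),np.std(F,0),np.mean(Z,0),s["eef_rot"],s["clock"],s["qd"])
cv2.imwrite("pics/h2.png",cv2.resize(i[145:220,320:420],(800,600),interpolation=cv2.INTER_CUBIC))
E
```

```text
[-1.1169  0.1264  1.6829] [0.3052 0.5065 0.7799] [ 0.5105 -0.3292  0.1717] [ 0.7405  0.6721 -0.      0.    ] 27.475 [ 0.0002 -0.0003  0.0003  0.0022 -0.0007  0.0014  0.0019]
```

View pics/h2.png

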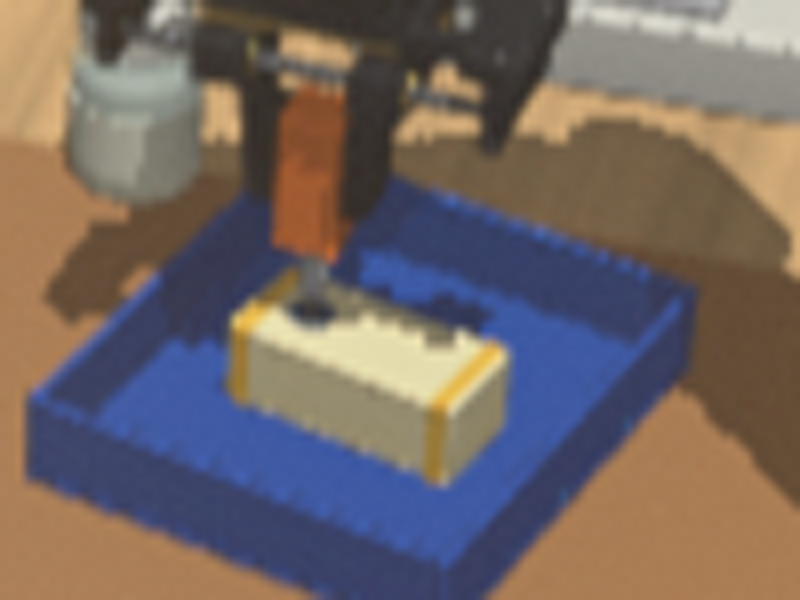

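The tip at (313,302) sits on the dot (312,309), the gauge is upright, and the net push is about 3.4 N (pushed in about 6 mm). Handing in.

```bash
python3 -c "
from plant import r; print(r.finish_job())"
```

```text
the job is handed in; nothing more can be done
None
```

I handed the job in at about 27.5 s with the dotted carton flat in the tote, dot up, and the gauge held upright with its tip on the dot at about 3.4 N (about 6 mm in); the hand-in gave no verdict back.

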